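# Unlock a rear lens cap of unknown hand and hold it lifted off

## Task

Take the rear cap off the lens that stands at the lamp's end of the cabinet top (on the same side, left or right, as the desk lamp base) and finish still holding the cap in the gripper, level and still, a good 5 cm above where it sat. The two lenses look alike but their bayonet mounts lock opposite ways and you cannot see which is which, so try turning the cap one way and, if it comes up against its stop, the other way, until it unlocks, and only then lift it off: do not pull or press hard on it. Leave the other lens capped and locked, and do not disturb the other things on the top.

Things in the scene. Friction and masses are not known exactly. Their poses are not given: they have to be found in the camera images.
- lens_a: the left (y > 0) lens, of two alike: nose down in a white bracket (88 x 88 x 8 mm, square to the table, collar 86 mm dia.) screwed to the top; cannot move or turn. Barrel 73 mm dia., 64 mm under its mount flange. Of the two, one unlocks counter-clockwise seen from above and the other clockwise; which is which changes from time to time and does not show. Origin: centre of the underside, z up.
- lens_b: the right (y < 0) lens, of two alike: nose down in a white bracket (88 x 88 x 8 mm, square to the table, collar 86 mm dia.) screwed to the top; cannot move or turn. Barrel 73 mm dia., 64 mm under its mount flange. Of the two, one unlocks counter-clockwise seen from above and the other clockwise; which is which changes from time to time and does not show. Origin: centre of the underside, z up.
- seat_a (a point): centre of the flat top of lens_a's mount flange, 99 mm above the lens's origin; the rear cap sits on it. A 41 mm throat with three bayonet tabs rises 10 mm above it, inside the cap. Tight way: hard stop within about 5 degrees of the start. Other way: runs freely, lifts straight off when turned 52 to 66 degrees, hard stop at about 67; short of that it is held (1.5 mm play).
- seat_b (a point): centre of the flat top of lens_b's mount flange, 99 mm above the lens's origin; the rear cap sits on it. A 41 mm throat with three bayonet tabs rises 10 mm above it, inside the cap. Tight way: hard stop within about 5 degrees of the start. Other way: runs freely, lifts straight off when turned 52 to 66 degrees, hard stop at about 67; short of that it is held (1.5 mm play).
- cap_a: near-black ribbed plastic rear cap on lens_a, a loose cup 61 mm dia. over its ribs, 24 mm high, closed flat top, 30 to 55 g. Origin: centre of its open underside, at the start 99 mm above the table on the lens's flange, z up. Starts locked, its x axis along the lens's x axis (within 3 degrees). Over 25 mm is free all round it; nothing nearby is taller than 125 mm.
- cap_b: near-black ribbed plastic rear cap on lens_b, a loose cup 61 mm dia. over its ribs, 24 mm high, closed flat top, 30 to 55 g. Origin: centre of its open underside, at the start 99 mm above the table on the lens's flange, z up. Starts locked, its x axis along the lens's x axis (within 3 degrees). Over 25 mm is free all round it; nothing nearby is taller than 125 mm.
- lamp: desk lamp base without its arm, fixed: a grey painted disc 150 mm dia., 24 mm high, with a small steel toggle switch on the robot's side and an upright steel stub 103 mm high; stands near the left (y > 0) or right (y < 0) end of the top, and so marks which lens is meant. Origin: centre of its underside.
- blower: blue blower bulb standing upright at the other end of the top, 63 mm dia., 120 mm high with its thin black nozzle, loose bystander. Origin: centre of its underside.
- nd_sleeve: dark glass ND filter in a flat rigid grey sleeve, 118 x 108 x 10 mm, lying at the far side, loose bystander. Origin: centre of the sleeve's underside.
- step_ring: loose steel step-up ring lying flat between the lenses, 77 mm outside, 64 mm inside, 7 mm high, bystander. Origin: centre of its underside.
- bracket: loose white plastic square-filter holder bracket with two slotted side rails, about 98 x 112 x 14 mm, lying at the far side, bystander. Origin: centre of its underside.
- lens_pen: black lens-cleaning pen, 110 mm long, 14 mm thick, lying along x between the lenses, loose bystander. Origin: middle of its underside.
- front_cap: flat black front lens cap, 72 mm dia., 8 mm high, lying at the far side, loose bystander. Origin: centre of its underside.

How it is judged:
On the way:
1. the cap of the lens at the lamp's end is turned well round on its mount, still seated (((world y of lamp above 0 m and angle between the x axis of cap_a and the x axis of lens_a, either way round above 0.6 rad and z of cap_a in the frame of lens_a below 0.105 m) or (world y of lamp below 0 m and angle between the x axis of cap_b and the x axis of lens_b, either way round above 0.6 rad and z of cap_b in the frame of lens_b below 0.105 m))), for 0.1 s.
At the end, for the whole second after the job is handed in: The cap of the lens on the lamp's side is gripped by the fingers (over 1 N), at least 40 mm above its seat, off its lens, level within 0.3 rad (17 degrees) and still (under 20 mm/s); the other cap is on its lens, locked (turned less than 0.3 rad, not lifted); no bystander has moved 20 mm (((world y of lamp above 0 m and z of cap_a in the frame of lens_a above 0.139 m and contact force between cap_a and the fingers above 1 N and contact force between cap_a and lens_a below 0.05 N and angle between cap_a's own z axis and vertical below 0.3 rad and linear speed of cap_a below 0.02 m/s and angle between the x axis of cap_b and the x axis of lens_b, either way round below 0.3 rad and z of cap_b in the frame of lens_b below 0.105 m and distance of cap_b from where it was at the start of the episode below 0.008 m) or (world y of lamp below 0 m and z of cap_b in the frame of lens_b above 0.139 m and contact force between cap_b and the fingers above 1 N and contact force between cap_b and lens_b below 0.05 N and angle between cap_b's own z axis and vertical below 0.3 rad and linear speed of cap_b below 0.02 m/s and angle between the x axis of cap_a and the x axis of lens_a, either way round below 0.3 rad and z of cap_a in the frame of lens_a below 0.105 m and distance of cap_a from where it was at the start of the episode below 0.008 m)) and distance of each of blower, nd_sleeve, step_ring, bracket, lens_pen, front_cap from where it was at the start of the episode below 0.02 m); the arm keeps its last pose, push and grip.
It fails at once if a cap is pulled or pressed hard against its lens (over 60 N) (contact force between cap_a and lens_a above 60 N or contact force between cap_b and lens_b above 60 N).
It fails at once if the other lens's cap is unlocked, lifted or shifted ((world y of lamp above 0 m and not (angle between the x axis of cap_b and the x axis of lens_b, either way round below 0.3 rad and z of cap_b in the frame of lens_b below 0.105 m and distance of cap_b from where it was at the start of the episode below 0.008 m)) or (world y of lamp below 0 m and not (angle between the x axis of cap_a and the x axis of lens_a, either way round below 0.3 rad and z of cap_a in the frame of lens_a below 0.105 m and distance of cap_a from where it was at the start of the episode below 0.008 m))).
It fails at once if a bystander is pushed 20 mm or more (not (distance of each of blower, nd_sleeve, step_ring, bracket, lens_pen, front_cap from where it was at the start of the episode below 0.02 m)).
It also fails if it takes over 40 s, if anything falls off the work surface, if the arm or the gripper's body presses on something with over 40 N, if the wrist force passes 120 N, or if a joint passes its speed limit or range.

## Robot

A 7-joint arm with a two-finger parallel gripper is mounted at the origin on the work surface. World frame = base frame: x ahead of the robot, y to its left, z up, the work surface at z = 0. Lengths are in m, angles in rad, forces in N, time in s.
With the tool pointing down it reaches from about 0.425 to 0.825 m from the base axis. Payload 3.6 kg.
Tool frame: the origin (TCP) lies at the very end of the fingers, on their centre line; the grasp point (between the pads) lies 19 mm behind it; z points along the fingers, y is the line along which they close (so a half turn about z gives the same grasp; the last joint's range is limited). The gripper opens to 85 mm and grips with 20 to 120 N. Pads are 22 mm wide; open, the fingers measure 114 mm over their backs; the gripper's body (76 mm by 85 mm) begins 54 mm behind the grasp point. The pads swing forward as they close: fully open they stand 13 mm farther back than shut.
Start: joints at [-1.248, 0.615, -0.013, 1.423, 0.008, 1.103, -0.04], TCP at [0.222, 0.611, 0.231] pointing down, gripper open.
Joint ranges: [-3.12, 3.12], [-0.3, 2.06], [-1.34, 1.32], [0.26, 2.42], [-1.36, 4.5], [0.01, 1.98], [-2.84, 2.84]. Speed limits (rad/s): [2.79, 2.79, 3.14, 3.14, 3.14, 3.14, 3.14].

## Interface

Orientations are given as a unit quaternion [w, x, y, z].
In Python, from station import robot gives the robot as it stands.
- The arm moves only by the shell command python3 shift.py FILE, which reads ROWS from the file FILE. ROWS is a JSON list of rows, 1 to 8 of them, each of 5 numbers: dx, dy, dz in shares of the most that a row can go, 1 being 50 mm, then a turn about the tool's z in fractions of the full range, 1 being 4 rad, then the finger opening in m; each row shifts and turns the commanded pose from where the row before left it, along the tool's axes as they then stand; what a row does not reach is not made up. A row lasts 1/10 s, in which the tool goes at most 0.05 m and 0.15 rad, less where a joint would pass 70% of its speed; a pose out of reach is approached as far as the arm can. The fingers move at their own pace and stop on an object; the grip force is fixed at half the most. Time passes only in rows, so rows that do not move let the fingers close. It prints the time, the measured TCP pose, the force, the opening and the grip force at its end. Input that does not fit is refused with a message, and nothing moves.
- robot.state(): the state, without advancing time (a new reading comes with each control period).
- robot.camera(name): name is "side" or "top" or "wrist"; returns (picture, depth): 384x512x3 uint8, red, green, blue; 384x512 float32, m along the optical axis (not along the pixel's ray), 0 where there is no reading.
- robot.get_calibration(name): a dict with "K" (3x3 intrinsics, pixels), "extrinsics" (4x4, takes a point from world to camera coordinates); the wrist camera has in their place "mount" (4x4, takes a point from camera to tool coordinates, whose origin is the TCP and whose axes are the flange's). Camera axes: x right, y down, z forward; pixel columns grow to the right and rows downward; lengths in m; the calibration is good to about 2 mm. A picture is of the moment at which its call begins: read the wrist's pose just before it. get_calibration takes no time and is no camera call.
- robot.sign_off(): hands the job in; it is judged then, once.
The state is a dict: "time_s": time; "q": joint angles; "dq": joint speeds; "joint_efforts": joint torques, N m; "tcp_pos": TCP position; "tcp_rot": TCP orientation; "contact_force": force on the tool from outside, world axes, zero at the start; "moment": the same for the moment, N m; "gripper_width": finger opening in m; "finger_force": force on a finger pad.
Only numpy, scipy, OpenCV 4.12 (cv2) and the standard library are available. Lean on these libraries where they do the work, as an engineer would, in place of code of your own. Each camera call takes 0.05 s, during which the arm holds its last target. There are 200 camera calls.

## Working session

There is one attempt and no reset: what is moved stays moved. The work goes in short steps, Python scripts to look and compute and a shell command to move; the robot and the scene stay as the last step left them, time stands still between calls to the robot, and variables do not carry over. Pictures are saved under pics/ and viewed, at most 10 in all, crops included, and the job is handed in when it is done.

```bash
ls; mkdir -p pics
python3 - <<'E'
from station import robot
import cv2,numpy as np
s=robot.state();print({k:np.round(v,3).tolist() for k,v in s.items()})
for n in("top","side"):
    p,d=robot.camera(n);cv2.imwrite(f"pics/{n}0.png",p[:,:,::-1]);np.save(f"pics/{n}0.npy",d)
    c=robot.get_calibration(n);print(n,np.round(c["K"],1).tolist(),np.round(c["extrinsics"],3).tolist())
print(robot.get_calibration("wrist"))
E
```

```text
pics
shift.py
station.py
{'time_s': 0.0, 'q': [-1.249, 0.616, -0.013, 1.425, 0.008, 1.103, -0.04], 'dq': [0.0, 0.001, 0.0, 0.001, -0.001, 0.0, -0.0], 'joint_efforts': [-0.0, -46.921, 0.259, -17.103, 0.01, 0.01, 0.0], 'tcp_pos': [0.222, 0.61, 0.23], 'tcp_rot': [-0.0, 0.173, 0.985, -0.001], 'contact_force': [-0.042, 0.301, 0.468], 'moment': [-0.027, -0.045, -0.009], 'finger_force': 0.0, 'gripper_width': 0.085}
top [[490.5, 0.0, 262.3], [0.0, 490.5, 191.5], [0.0, 0.0, 1.0]] [[0.024, -1.0, -0.013, -0.002], [-0.997, -0.024, -0.068, 0.599], [0.067, 0.015, -0.998, 1.361], [0.0, 0.0, 0.0, 1.0]]
side [[366.7, 0.0, 253.7], [0.0, 366.7, 192.3], [0.0, 0.0, 1.0]] [[1.0, -0.002, 0.016, -0.571], [0.009, -0.765, -0.644, 0.064], [0.013, 0.644, -0.765, 1.083], [0.0, 0.0, 0.0, 1.0]]
{'K': array([[293.47402186,   0.        , 255.93436898],
       [  0.        , 293.47402186, 191.36061667],
       [  0.        ,   0.        ,   1.        ]]), 'mount': array([[ 2.51719398e-04, -9.63844617e-01, -2.66464804e-01,
         6.77848403e-02],
       [ 9.99999891e-01,  1.38068221e-04,  4.45248516e-04,
        -7.81844890e-04],
       [-3.92360064e-04, -2.66464887e-01,  9.63844547e-01,
        -1.42295889e-01],
       [ 0.00000000e+00,  0.00000000e+00,  0.00000000e+00,
         1.00000000e+00]])}
```

View pics/top0.png

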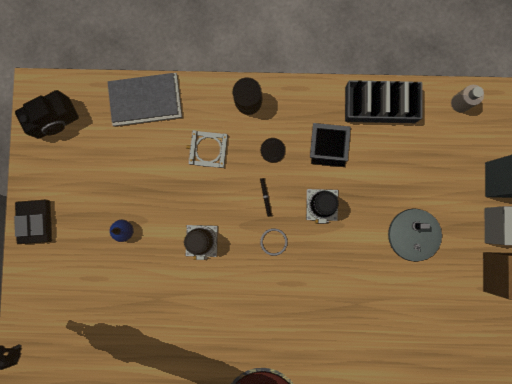

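View pics/side0.png

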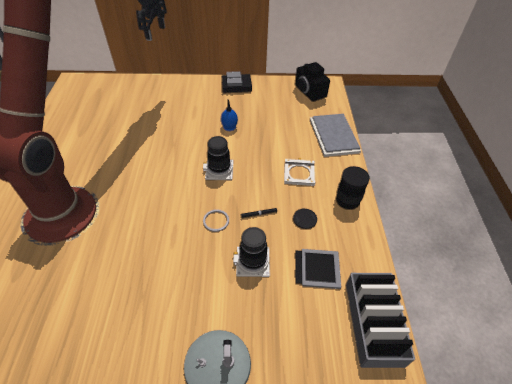

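The top view shows the lamp at (415,235) and the nearest lens at (323,204). Image right is −y, so the lamp is on the right and the target is lens_b/cap_b. The side view shows the same cap at about (254,237). Next I'll measure that cap with depth from both views.

```bash
cat > h.py <<'E'
from station import robot
import cv2,numpy as np
from scipy.spatial.transform import Rotation as R
def cloud(d,K,T):  # T: camera->world
    v,u=np.indices(d.shape);X=np.stack([(u-K[0,2])*d/K[0,0],(v-K[1,2])*d/K[1,1],d],-1)
    return X@T[:3,:3].T+T[:3,3]
def tool(s):
    w,x,y,z=s["tcp_rot"];T=np.eye(4);T[:3,:3]=R.from_quat([x,y,z,w]).as_matrix();T[:3,3]=s["tcp_pos"];return T
def captop(P,d,c,r=.06):
    m=(d>0)&(np.hypot(P[...,0]-c[0],P[...,1]-c[1])<r)&(P[...,2]>.08)
    zt=np.percentile(P[m][:,2],90);m&=abs(P[...,2]-zt)<.006
    q=P[m][:,:2].astype(np.float32);(cx,cy),rad=cv2.minEnclosingCircle(q)
    return np.round([zt,cx,cy,rad,*q.mean(0),len(q)],4)
E
python3 - <<'E'
from h import *
for n,px in(("top",(323,204)),("side",(254,237))):
    d=np.load(f"pics/{n}0.npy");c=robot.get_calibration(n)
    P=cloud(d,c["K"],np.linalg.inv(c["extrinsics"]))
    p=P[px[1],px[0]];print(n,p,captop(P,d,p))
    if n=="top":print("lamp",P[235,405],"table",P[280,300])
s=robot.state();T=tool(s);print(T.round(3))
E
```

```text
top [ 0.56294347 -0.14715423  0.12263427] [ 1.259e-01  5.670e-01 -1.565e-01  3.080e-02  5.672e-01 -1.565e-01
  3.910e+02]
lamp [ 0.48652816 -0.38790669  0.02068307] table [ 0.3522141  -0.09947709 -0.00245148]
side [ 0.56906452 -0.15638322  0.12357762] [ 1.253e-01  5.659e-01 -1.568e-01  3.160e-02  5.669e-01 -1.582e-01
  4.210e+02]
[[-0.94   0.342 -0.001  0.222]
 [ 0.342  0.94  -0.002  0.61 ]
 [-0.    -0.002 -1.     0.23 ]
 [ 0.     0.     0.     1.   ]]
```

The manual's scale: shifts go in shares of 50 mm and turns go in shares of 4 rad. Converting my numbers, 0.15 rad is 0.0375.

```bash
echo '[[0,0,0,0.0375,0.085],[0,0,0,0.0375,0.085],[0,0,0,0.0375,0.085],[0,0,0,0.0375,0.085],[0,0,0,0.0375,0.085],[0,0,0,0.0375,0.085],[0,0,0,0.0375,0.085],[0,0,0,0.0375,0.085]]' > next.json && python3 shift.py next.json; python3 -c "
from h import *
s=robot.state();print(s['q'],tool(s).round(3))"
```

```text
time_s: 0.9
tcp_pos: [0.2218, 0.6105, 0.2306]
tcp_rot: [0.0, 0.701, 0.713, -0.001]
contact_force: [-0.5, -0.7, -0.4]
gripper_width: 0.0848
finger_force: 0.0
[-1.42951948  0.63057726  0.30986181  1.43116962 -0.20191958  1.11268808
 -1.06992687] [[-0.016  1.    -0.001  0.222]
 [ 1.     0.016 -0.001  0.61 ]
 [-0.001 -0.001 -1.     0.231]
 [ 0.     0.     0.     1.   ]]
```

```bash
echo '[[-0.86,0.36,0,0,0.085],[-0.86,0.36,0,0,0.085],[-0.86,0.36,0,0,0.085],[-0.86,0.36,0,0,0.085],[-0.86,0.36,0,0,0.085],[-0.86,0.36,0,0,0.085],[-0.86,0.36,0,0,0.085],[-0.86,0.36,0,0,0.085]]' > next.json && python3 shift.py next.json >/dev/null; echo '[[-0.86,0.36,0,0,0.085],[-0.86,0.36,0,0,0.085],[-0.86,0.36,0,0,0.085],[-0.86,0.36,0,0,0.085],[-0.86,0.36,0,0,0.085],[-0.86,0.36,0,0,0.085],[-0.86,0.36,0,0,0.085],[-0.86,0.36,0,0,0.085]]' > next.json && python3 shift.py next.json;echo '[[-0.86,0.36,0,0,0.085],[0,0,0,0,0.085],[0,0,0,0,0.085]]' > next.json && python3 shift.py next.json
cat > w.py <<'E'
from h import *
import sys
s=robot.state();T=tool(s);print(np.round(s['q'],3),T.round(4).tolist())
p,d=robot.camera("wrist");cv2.imwrite(f"pics/w{sys.argv[1]}.png",p[:,:,::-1])
c=robot.get_calibration("wrist");P=cloud(d,c["K"],T@c["mount"])
r=captop(P,d,(.5665,-.1567));print(r)
print("tool-frame offset",(np.linalg.inv(T)@[r[1],r[2],r[0],1]).round(4), (np.linalg.inv(T)@[.5665,-.1567,.124,1]).round(4))
E
python3 w.py 1
```

```text
time_s: 2.5
tcp_pos: [0.5255, -0.0722, 0.231]
tcp_rot: [-0.0, 0.699, 0.715, -0.0]
contact_force: [1.1, 0.7, 0.6]
gripper_width: 0.0849
finger_force: 0.0
time_s: 2.8
tcp_pos: [0.5437, -0.1145, 0.2306]
tcp_rot: [-0.001, 0.7, 0.714, -0.001]
contact_force: [-0.9, 0.9, -0.6]
gripper_width: 0.0851
finger_force: 0.0
[-0.111  0.495  0.429  1.711 -0.238  0.989  0.423] [[-0.0189, 0.9998, -0.0015, 0.5437], [0.9998, 0.0189, 0.0, -0.1145], [0.0, -0.0015, -1.0, 0.2306], [0.0, 0.0, 0.0, 1.0]]
[ 3.197e-01  5.694e-01 -1.086e-01  3.490e-02  5.579e-01 -1.015e-01
  4.985e+03]
tool-frame offset [ 0.0054  0.0257 -0.0891  1.    ] [-0.0426  0.0221  0.1066  1.    ]
```

View pics/w1.png

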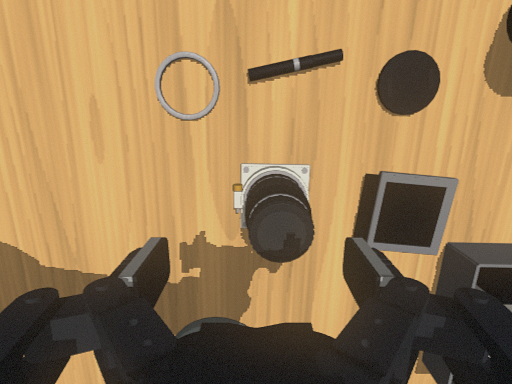

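The wrist view shows the cap top at (280,232), between the open fingers at (145,265) and (370,265). My height filter also picked up the gripper body, so I'll cap it, then move and measure again.

In the tool's units: -0.023 m is -0.46, -0.02 m is -0.4.

```bash
sed -i 's/&(P\[...,2\]>.08)/\&(P[...,2]>.08)\&(P[...,2]<.14)/' h.py; python3 w.py 2; echo '[[-0.4,0.22,0.4,0,0.085],[-0.46,0.22,0.4,0,0.085],[0,0,0,0,0.085],[0,0,0,0,0.085]]' > next.json && python3 shift.py next.json; python3 w.py 3
```

```text
[-0.113  0.494  0.427  1.712 -0.238  0.989  0.423] [[-0.022, 0.9998, -0.0017, 0.5436], [0.9998, 0.022, 0.0012, -0.1126], [0.0012, -0.0017, -1.0, 0.2306], [0.0, 0.0, 0.0, 1.0]]
[ 1.235e-01  5.669e-01 -1.567e-01  3.140e-02  5.663e-01 -1.550e-01
  3.166e+03]
tool-frame offset [-0.0448  0.0225  0.107   1.    ] [-0.0448  0.0221  0.1065  1.    ]
time_s: 3.3
tcp_pos: [0.5667, -0.154, 0.1908]
tcp_rot: [-0.001, 0.699, 0.715, -0.0]
contact_force: [-0.3, 0.4, 0.3]
gripper_width: 0.0851
finger_force: 0.0
[-0.022  0.585  0.405  1.672 -0.274  0.943  0.509] [[-0.0237, 0.9997, -0.0017, 0.5667], [0.9997, 0.0237, 0.0015, -0.154], [0.0015, -0.0016, -1.0, 0.1908], [0.0, 0.0, 0.0, 1.0]]
[ 1.236e-01  5.667e-01 -1.570e-01  3.120e-02  5.668e-01 -1.552e-01
  4.819e+03]
tool-frame offset [-0.0031  0.      0.0672  1.    ] [-2.80e-03 -2.00e-04  6.68e-02  1.00e+00]
```

View pics/w3.png

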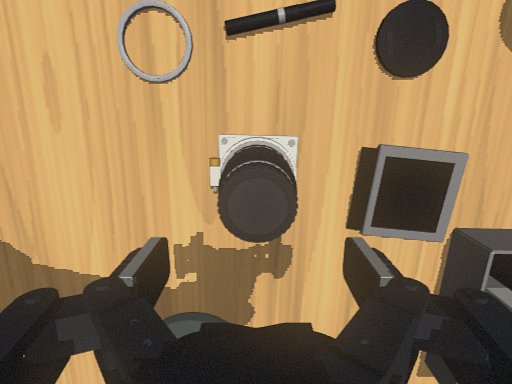

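All views agree on the cap centre (0.5667, −0.157) and top at z≈0.1235. I'll descend to TCP z≈0.100, so the fingertips stay just above the flange at 0.099.

In the tool's units: 0.03 m is 0.6, 0.02 m is 0.4.

```bash
echo '[[-0.06,0,0.6,0,0.085],[0,0,0.6,0,0.085],[0,0,0.4,0,0.085],[0,0,0.2,0,0.085],[0,0,0,0,0.085],[0,0,0,0,0.085]]' > next.json && python3 shift.py next.json; echo '[[0,0,0,0,0.07],[0,0,0,0,0.066],[0,0,0,0,0.064]]' > next.json && python3 shift.py next.json; python3 -c "
from h import *
s=robot.state();T=tool(s);print(s['q'],(np.linalg.inv(T)@[.5667,-.157,.1,1]).round(4))"
```

```text
time_s: 3.95
tcp_pos: [0.5681, -0.1583, 0.1026]
tcp_rot: [0.001, 0.699, 0.715, 0.001]
contact_force: [0.4, 0.6, -0.2]
gripper_width: 0.0849
finger_force: 0.0
time_s: 4.25
tcp_pos: [0.5676, -0.1588, 0.1021]
tcp_rot: [0.001, 0.699, 0.715, 0.0]
contact_force: [0.6, 0.9, -0.3]
gripper_width: 0.0639
finger_force: 0.0
[ 0.0181886   0.69567315  0.35485844  1.7539723  -0.33293871  0.7500869
  0.56488856] [ 1.9e-03 -8.0e-04  2.1e-03  1.0e+00]
```

In the tool's units: 0.001 m is 0.02, -0.0005 m is -0.01.

```bash
echo '[[0.02,-0.01,0,0,0.062],[0,0,0,0,0.06],[0,0,0,0,0.05],[0,0,0,0,0.05],[0,0,0,0,0.05]]' > next.json && python3 shift.py next.json; python3 -c "
from h import *
s=robot.state();print(s['tcp_pos'],s['moment'],s['q'][6])"
```

```text
time_s: 4.75
tcp_pos: [0.5669, -0.1579, 0.1024]
tcp_rot: [0.0, 0.699, 0.715, 0.0]
contact_force: [-1.3, -1.1, 5.8]
gripper_width: 0.0583
finger_force: 63.8
[ 0.56693473 -0.15792449  0.10241329] [0.15406523 0.32169091 0.02087105] 0.563947972183983
```

Gripped at 64 N. Now a gentle trial turn, watching the moment.

In the tool's units: 0.05 rad is 0.0125.

```bash
for i in 1 2 3; do echo; done; echo '[[0,0,0,0.0125,0.05],[0,0,0,0.0125,0.05],[0,0,0,0,0.05]]' > next.json && python3 shift.py next.json; python3 -c "
from h import *
s=robot.state();print(s['moment'],s['q'][6],tool(s).round(3)[:2,:2].tolist())"
```

```text
time_s: 5.05
tcp_pos: [0.5674, -0.1581, 0.1024]
tcp_rot: [0.001, 0.732, 0.681, -0.0]
contact_force: [-1.6, -0.9, 5.6]
gripper_width: 0.0585
finger_force: 63.8
[-0.0064414   0.2759627   1.13416733] 0.491622296295561 [[0.071, 0.997], [0.997, -0.071]]
```

In the tool's units: 0.04 rad is 0.01.

```bash
echo '[[0,0,0,0.01,0.05],[0,0,0,0,0.05]]' > next.json && python3 shift.py next.json; python3 -c "
from h import *
s=robot.state();print(s['moment'],s['q'][6],tool(s).round(3)[:2,:2].tolist())"
```

```text
time_s: 5.25
tcp_pos: [0.5674, -0.1586, 0.1025]
tcp_rot: [0.002, 0.744, 0.668, -0.001]
contact_force: [-1.7, -1.8, 6.0]
gripper_width: 0.0582
finger_force: 63.8
[-0.28921732  0.1282176   1.57257605] 0.46295214827263864 [[0.108, 0.994], [0.994, -0.108]]
```

The moment rose from 1.1 to 1.6 Nm with no free run, so this is the tight way. I'll turn the other way.

In the tool's units: -0.1 rad is -0.025.

```bash
echo '[[0,0,0,-0.025,0.05],[0,0,0,-0.025,0.05],[0,0,0,-0.025,0.05],[0,0,0,-0.025,0.05],[0,0,0,0,0.05]]' > next.json && python3 shift.py next.json;  python3 -c "
from h import *
s=robot.state();print(s['moment'],s['q'])"; echo '[[0,0,0,-0.025,0.05],[0,0,0,-0.025,0.05],[0,0,0,-0.025,0.05],[0,0,0,-0.025,0.05],[0,0,0,0,0.05]]' > next.json && python3 shift.py next.json; python3 -c "
from h import *
s=robot.state();T=tool(s);print(s['moment'],s['q'],(np.linalg.inv(T)@[.567,-.1581,.1024,1]).round(4))"
```

```text
time_s: 5.75
tcp_pos: [0.5675, -0.158, 0.1025]
tcp_rot: [0.001, 0.6, 0.8, 0.001]
contact_force: [-0.1, 0.5, 5.3]
gripper_width: 0.058
finger_force: 63.9
[0.02785475 0.16021274 0.00459715] [ 0.06207122  0.68476675  0.27979992  1.753881   -0.26364631  0.73743444
  0.76075912]
time_s: 6.25
tcp_pos: [0.5679, -0.1581, 0.1025]
tcp_rot: [0.001, 0.43, 0.903, 0.001]
contact_force: [0.1, 0.5, 5.8]
gripper_width: 0.0582
finger_force: 63.9
[-0.08386661 -0.04491006  0.07807   ] [ 0.13193885  0.67478087  0.16539351  1.75115291 -0.15639308  0.72529136
  1.06044849] [ 5.e-04 -7.e-04  1.e-04  1.e+00]
```

It runs freely this way. I'll continue to about 59–62°.

In the tool's units: -0.1 rad is -0.025.

```bash
echo '[[0,0,0,-0.025,0.05],[0,0,0,-0.025,0.05],[0,0,0,-0.025,0.05],[0,0,0,-0.0125,0.05],[0,0,0,0,0.05],[0,0,0,0,0.05]]' > next.json && python3 shift.py next.json; python3 -c "
from h import *
s=robot.state();T=tool(s);print(s['moment'],T.round(3)[:2,:2].tolist())"
python3 w.py 4
```

```text
time_s: 6.85
tcp_pos: [0.5683, -0.1578, 0.1024]
tcp_rot: [0.002, 0.267, 0.964, 0.0]
contact_force: [1.1, 1.3, 5.6]
gripper_width: 0.058
finger_force: 63.8
[-0.00016662 -0.12631843  0.08409249] [[-0.857, 0.515], [0.515, 0.857]]
[ 0.193  0.67   0.066  1.749 -0.062  0.721  1.322] [[-0.8575, 0.5145, 0.0037, 0.5683], [0.5145, 0.8575, -0.0005, -0.1578], [-0.0035, 0.0015, -1.0, 0.1024], [0.0, 0.0, 0.0, 1.0]]
[ 1.2450e-01  5.6190e-01 -1.5540e-01  4.3000e-02  5.6360e-01 -1.5610e-01
  1.3155e+04]
tool-frame offset [ 0.0066 -0.0012 -0.0221  1.    ] [ 2.00e-03  1.00e-04 -2.16e-02  1.00e+00]
```

View pics/w4.png

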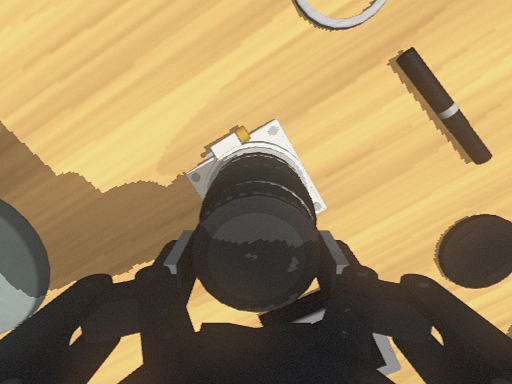

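The fingers hold the cap between (180,260) and (335,260). It has turned about 58–61° with negligible moment. Next is a gentle lift test of 3 mm, just past the 1.5 mm play.

In the tool's units: -0.001 m is -0.02.

```bash
echo '[[0,0,-0.02,0,0.05],[0,0,-0.02,0,0.05],[0,0,-0.02,0,0.05],[0,0,0,0,0.05]]' > next.json && python3 shift.py next.json
```

```text
time_s: 7.3
tcp_pos: [0.5681, -0.1576, 0.1043]
tcp_rot: [0.001, 0.266, 0.964, 0.0]
contact_force: [6.1, 0.4, -2.9]
gripper_width: 0.0581
finger_force: 64.7
```

In the tool's units: -0.001 m is -0.02.

```bash
echo '[[0,0,-0.02,0,0.05],[0,0,-0.02,0,0.05],[0,0,0,0,0.05]]' > next.json && python3 shift.py next.json
```

```text
time_s: 7.6
tcp_pos: [0.568, -0.1576, 0.1063]
tcp_rot: [0.001, 0.266, 0.964, 0.0]
contact_force: [5.4, -0.4, -2.4]
gripper_width: 0.0581
finger_force: 64.8
```

The tool rose 4 mm and the force stayed around 2 N, so the cap is unlocked. Lifting now.

In the tool's units: -0.02 m is -0.4, -0.015 m is -0.3.

```bash
echo '[[0,0,-0.06,0,0.05],[0,0,-0.08,0,0.05],[0,0,-0.1,0,0.05],[0,0,-0.2,0,0.05],[0,0,-0.3,0,0.05],[0,0,-0.4,0,0.05],[0,0,-0.2,0,0.05],[0,0,0,0,0.05]]' > next.json && python3 shift.py next.json; echo '[[0,0,0,0,0.05],[0,0,0,0,0.05],[0,0,0,0,0.05],[0,0,0,0,0.05],[0,0,0,0,0.05]]' > next.json && python3 shift.py next.json
python3 - <<'E'
from h import *
p,d=robot.camera("side");cv2.imwrite("pics/s5.png",cv2.resize(p[150:330,150:400,::-1],None,fx=3,fy=3))
print(np.abs(robot.state()["dq"]).max())
E
```

```text
time_s: 8.4
tcp_pos: [0.567, -0.1582, 0.1751]
tcp_rot: [0.001, 0.266, 0.964, -0.0]
contact_force: [-0.1, -0.1, -0.8]
gripper_width: 0.0582
finger_force: 65.3
time_s: 8.9
tcp_pos: [0.5665, -0.1577, 0.1729]
tcp_rot: [-0.0, 0.266, 0.964, -0.0]
contact_force: [0.7, 0.2, -0.3]
gripper_width: 0.0582
finger_force: 65.3
0.002261739120108252
```

View pics/s5.png

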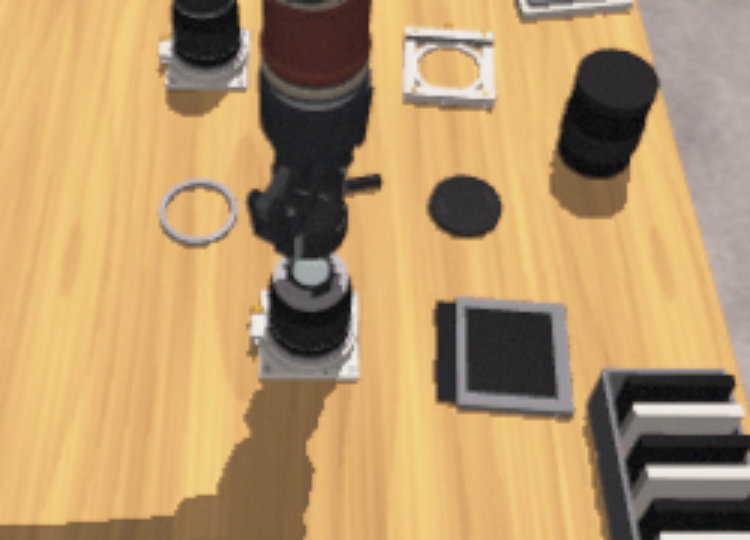

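The side view shows the lens uncapped, with its bare throat and glass at (310,270). The cap is in the gripper above it at (325,220), about 70 mm up, level and still. Nothing else has moved.

```bash
python3 -c "
from station import robot
print(robot.sign_off())"
```

```text
the job is handed in; nothing more can be done
None
```

I took the cap off lens_b, the lens at the lamp's end, by turning it counter-clockwise seen from above after clockwise hit its stop; I handed the job in with the cap gripped level and still about 70 mm above its seat, and no verdict came back.

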